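# Serve a play cupcake with the tongs

## Robot

A 6-joint arm with a two-finger parallel gripper is mounted at the origin on a cart in front of the work surface, level with it; the furniture and walls round the work are solid. World frame = base frame: x ahead of the robot, y to its left, z up, the work surface at z = 0. Lengths are in m, angles in rad, forces in N, time in s.
With the tool pointing down it reaches from about 0.25 to 0.775 m from the base axis. Payload 4 kg.
Tool frame: the origin (TCP) lies at the centre of the arm's flange, where the gripper is bolted on; the fingertips stand 199 mm ahead of it and the grasp point (between the pads) lies 180 mm ahead of it (robot.tcp_to_tips is the distance from the TCP to the fingertips, in m); z points along the fingers, y is the line along which they close (so a half turn about z gives the same grasp; the last joint's range is limited). The gripper opens to 94 mm and grips with 3 to 60 N. Pads are 16 mm wide; open, the fingers measure 119 mm over their backs; the gripper's body (75 mm by 177 mm) begins 78 mm behind the grasp point.
Start: joints at [1.098, 0.087, 1.371, -0, 1.684, -0.103], TCP at [0.199, 0.513, 0.405] pointing down, gripper open.
Joint ranges: [-3.1, 3.1], [-0.76, 2.03], [0.27, 2.55], [-1.08, 4.22], [0.17, 2.65], [-2.57, 2.57]. Speed limits (rad/s): [2.79, 2.79, 3.14, 3.14, 3.14, 3.14].

## Interface

Orientations are given as [roll, pitch, yaw] about the fixed x, y, z axes, in that order (R = Rz(yaw) Ry(pitch) Rx(roll)).
In Python, from bench import telemetry, snapshot, ticket, robot gives the robot as it stands.
- The arm moves only by the tool apply_moves, never from a script. Its argument "moves" is a list that holds one entry, the list of rows, each a list of 5 numbers: the shift along the tool's x, y, z in units of 50 mm (1.0 is 50 mm), then the turn about the tool's z in units of 10 degrees (1.0 is 10 degrees), then the closure, from 0 (fully open) to 1 (shut). A call has 1 to 10 rows; each row is the pose to reach, as a shift and turn from the pose commanded when the call began, along the tool's axes at that moment; what a row does not reach only later rows make up. A row lasts 1/8 s, in which the tool goes at most 62.5 mm and 10.7 degrees, less where a joint would pass 70% of its speed; a pose out of reach is approached as far as the arm can. A call with a gripper value outside its range is refused whole. The fingers move at their own pace and stop on an object; the grip force is fixed at half the most. Time passes only in rows, so rows that repeat a pose let the fingers close. It gives the time, the measured TCP pose, the force, the opening and the grip force at its end, in the units of the state.
- telemetry.get_obs(): the state, without advancing time (a new reading comes with each control period).
- snapshot(name): name is "side" or "top" or "wrist"; returns a dict with "image" (384x512x3 uint8, red, green, blue), "fovy" (degrees; the focal length in pixels is half the picture's height over the tangent of half this angle, whatever the lens; pixels are square), "cx", "cy" (the principal point, pixels), "R" (3x3) and "t" (3): a world point X has camera coordinates R X + t. Camera axes: x right, y down, z forward; pixel columns grow to the right and rows downward; lengths in m; the calibration is good to about 2 mm. A picture is of the moment at which its call begins. There is no depth.
- ticket.close_job(): hands the job in; it is judged then, once.
The state is a dict: "time": time; "joint_positions": joint angles; "qvel": joint speeds; "joint_torque": joint torques, N m; "tool_pos": TCP position; "ee_rot": TCP orientation; "wrist_force": force on the tool from outside, world axes, zero at the start; "wrist_torque": the same for the moment, N m; "width": finger opening in m; "finger_force": force on a finger pad.
Only numpy, scipy, OpenCV 4.12 (cv2) and the standard library are available. Lean on these libraries where they do the work, as an engineer would, in place of code of your own. Each camera call takes 0.05 s, during which the arm holds its last target. There are 200 camera calls.

## Task

Show the tea set to a customer: pick up the play tongs from their wooden rest, close them on the cupcake with pink frosting and lift it off the treat stand, never touching that cupcake with the gripper itself. Then hold it still in the closed tongs over the middle of the small white plate, at least 10 cm above the counter, and finish like that, still holding it up (do not put it down or let go). Leave the other two cupcakes, the teapot and the cups standing where they are.

Things in the scene. Friction and masses are not known exactly. Their poses are not given: they have to be found in the camera images.
- tongs: play tongs, mint-green arms with pink ribbed grip plates and pink jaw pads, 170 mm long, 22 mm high, 70 g, lying level with the arms side by side. Origin at the underside, midway between the grip plates (near the centre of mass); +x points along the tongs to the jaws, y is the line along which the arms open and close, z up. Hinge (axis along z) at x = -65 mm
- tongs_grip (a point): point midway between the two grip plates, 10 mm above the tongs' origin. Each plate spans x = -20 to 20 mm, z = 1 to 19 mm. Over the plates the tongs measure 53 mm when open, 40 mm when the arms are parallel. A spring opens them: about 5 N a side at the plates starts to close them, 10 N makes them parallel; squeezed partly (say to 48 mm) they are held in a gripper by that spring
- tongs_jaw (a point): point midway between the two jaw pads: x = 80, y = 0, z = 10 mm in the tongs' frame. The pads are 32 mm long (x = 64 to 96 mm), 22 mm high (z = 0 to 22 mm). The gap between them is 58 mm when the tongs are open, 28 mm when the arms are parallel (40 mm over the grip plates): 1 mm less over the plates takes 2.2 mm off the gap
- tongs_left (a joint): how far the left arm of the tongs is squeezed: 0 open, 0.103 rad arms parallel (jaw gap 28 mm, about when they grip a cupcake), 0.14 the stop; the right arm follows alike
- tong_rest: low light-wood rest, fixed to the counter: a narrow foot 22 mm wide and 5 mm high along x, with two cross bars 18 mm high, 12 mm thick and 84 mm long (along y) at x = -45 and x = 50 mm. The tongs lie across the bars, underside 18 mm above the counter, with free room between the bars beside the grip plates. Origin at the underside, x as the tongs
- treat_stand: cream tray, 60 x 230 x 10 mm, fixed to the counter, with three thin columns in a row along its y axis at y = -85, 0 and 85 mm; each ends in a flat round top 23 mm in diameter, 60 mm above the counter, on which one cupcake stands. Origin at the centre of the underside, -x side to the robot
- pink_cupcake: play cupcake with pink frosting and a red cherry on top, one of three alike but for the frosting; brown upright cup 29 mm in diameter and 18 mm high, 38 mm high in all, about 20 g, rigid; origin at the centre of its underside, z up. Starts on any one of the three columns of the treat stand. This is the one to lift
- pink_cupcake_mid (a point): point on the axis of the pink cupcake, 10 mm above its underside, at the height to grip it with the tongs
- yellow_cupcake: play cupcake with yellow frosting and a red cherry on top, one of three alike but for the frosting; brown upright cup 29 mm in diameter and 18 mm high, 38 mm high in all, about 20 g, rigid; origin at the centre of its underside, z up. Starts on any one of the three columns of the treat stand
- blue_cupcake: play cupcake with blue frosting and a red cherry on top, one of three alike but for the frosting; brown upright cup 29 mm in diameter and 18 mm high, 38 mm high in all, about 20 g, rigid; origin at the centre of its underside, z up. Starts on any one of the three columns of the treat stand
- tea_plate: small white plate, 100 mm in diameter, 12 mm high, fixed on the counter; origin at the centre of its underside
- teapot: mint toy teapot with pink lid, 67 x 115 x 70 mm, stands loose on the counter; origin at the centre of its underside; leave alone
- cup_pink: pink toy cup, 44 x 53 x 28 mm, loose; origin at the centre of its underside; leave alone
- cup_purple: purple toy cup, 44 x 53 x 28 mm, loose; origin at the centre of its underside; leave alone
Mind the look-alikes: they are no part of the job. What is shaped like the yellow_cupcake but green or turquoise is not meant.

How it is judged:
On the way, in this order (a step that is already met when the one before it is completed fails the run):
1. the tongs are lifted off their rest in the gripper (contact force between the fingers and tongs above 1 N and contact force between tongs and tong_rest below 0.05 N and height (world z) of tongs above 0.035 m), for 0.2 s.
2. the pink cupcake is gripped in the tongs and lifted clear of the stand (contact force between the fingers and tongs above 1 N and contact force between tongs and pink_cupcake above 0.5 N and distance between pink_cupcake_mid and tongs_jaw below 0.022 m and contact force between pink_cupcake and treat_stand below 0.05 N and contact force between each of the arm, the fingers and pink_cupcake below 0.1 N and height (world z) of pink_cupcake above 0.075 m), for 0.2 s.
At the end, for the whole second after the job is handed in: Gripper holds tongs (>1 N); tongs grip the pink cupcake (>0.5 N, within 22 mm of jaw middle), untouched by anything else, underside >90 mm up, within 35 mm of the plate centre in plan, tilt <0.5 rad, still; other cupcakes, teapot, cups moved <20 mm, tilted <0.35 rad (contact force between the fingers and tongs above 1 N and contact force between tongs and pink_cupcake above 0.5 N and distance between pink_cupcake_mid and tongs_jaw below 0.022 m and contact force between each of pink_cupcake, tongs and treat_stand below 0.05 N and contact force between each of the arm, the fingers and pink_cupcake below 0.1 N and height (world z) of pink_cupcake above 0.09 m and horizontal distance between pink_cupcake_mid and tea_plate below 0.035 m and linear speed of pink_cupcake below 0.03 m/s and angle between each of pink_cupcake, tongs's own z axis and vertical below 0.5 rad and distance of each of yellow_cupcake, blue_cupcake, teapot, cup_pink, cup_purple from where it was at the start of the episode below 0.02 m and angle between each of yellow_cupcake, blue_cupcake, teapot, cup_pink, cup_purple's own z axis and vertical below 0.35 rad); the arm keeps its last pose, push and grip.
It fails at once if the gripper or arm touches the pink cupcake (contact force between any of the fingers, the arm and pink_cupcake above 0.3 N).
It fails at once if another cupcake is moved more than 20 mm or tipped ((distance of yellow_cupcake from where it was at the start of the episode above 0.02 m or angle between yellow_cupcake's own z axis and vertical above 0.35 rad) or (distance of blue_cupcake from where it was at the start of the episode above 0.02 m or angle between blue_cupcake's own z axis and vertical above 0.35 rad)).
It fails at once if the teapot or a cup is moved more than 20 mm or tipped ((distance of teapot from where it was at the start of the episode above 0.02 m or angle between teapot's own z axis and vertical above 0.35 rad) or (distance of cup_pink from where it was at the start of the episode above 0.02 m or angle between cup_pink's own z axis and vertical above 0.35 rad) or (distance of cup_purple from where it was at the start of the episode above 0.02 m or angle between cup_purple's own z axis and vertical above 0.35 rad)).
It also fails if it takes over 46 s, if anything falls off the work surface, if the arm or the gripper's body presses on something with over 40 N, if the wrist force passes 120 N, or if a joint passes its speed limit or range.

## Working session

There is one attempt and no reset: what is moved stays moved. The work goes in short steps, Python scripts to look and compute and a tool call to move; the robot and the scene stay as the last step left them, time stands still between calls to the robot, and variables do not carry over. Pictures are saved under pics/ and viewed, at most 10 in all, crops included, and the job is handed in when it is done.

Besides the shell and the picture viewer there is one more tool, called after "Emit:" as name(argument=value, ...) on one line, values as JSON. apply_moves: Moves the arm, as the interface text tells. Its arguments: {"type":"object","properties":{"moves":{"type":"array","items":{"type":"array","items":{"type":"array","items":{"type":"number"}}}}},"required":["moves"]}

```bash
mkdir -p pics
cat > h.py <<'E'
import numpy as np, cv2
from bench import telemetry, snapshot, ticket, robot
def ray(s,u,v):
    f=s["image"].shape[0]/2/np.tan(np.radians(s["fovy"])/2)
    R=np.array(s["R"]);t=np.array(s["t"])
    return -R.T@t, R.T@np.array([(u-s["cx"])/f,(v-s["cy"])/f,1.])
def plane(s,u,v,z):
    o,d=ray(s,u,v); return o+d*(z-o[2])/d[2]
def proj(s,X):
    f=s["image"].shape[0]/2/np.tan(np.radians(s["fovy"])/2)
    c=np.array(s["R"])@np.array(X)+np.array(s["t"]); return s["cx"]+f*c[0]/c[2], s["cy"]+f*c[1]/c[2]
def save(n,im): cv2.imwrite("pics/"+n,im[:,:,::-1])
E
python3 - <<'E'
from h import *
import pickle
a=snapshot("top");b=snapshot("side")
pickle.dump((a,b),open("s0.pkl","wb"))
save("top0.png",cv2.resize(a["image"],(800,600),interpolation=cv2.INTER_CUBIC)); save("side0.png",b["image"])
for s in(a,b): print(s["fovy"],s["cx"],s["cy"],np.round(ray(s,s["cx"],s["cy"]),3))
o=telemetry.get_obs();print(o["time"],o["tool_pos"],o["ee_rot"],o["width"])
E
```

```text
52.721231305407116 256.9388303003138 191.00150121256084 [[ 0.402  0.051  1.212]
 [ 0.119  0.006 -0.993]]
49.6670555016986 255.6530198570011 184.3812515106342 [[ 0.432 -0.807  0.627]
 [ 0.094  0.83  -0.549]]
0.1 [0.19873172 0.51275091 0.40362636] [-3.13963768e+00 -2.18693767e-04  2.77181484e+00] 0.09400862027432698
```

View pics/top0.png

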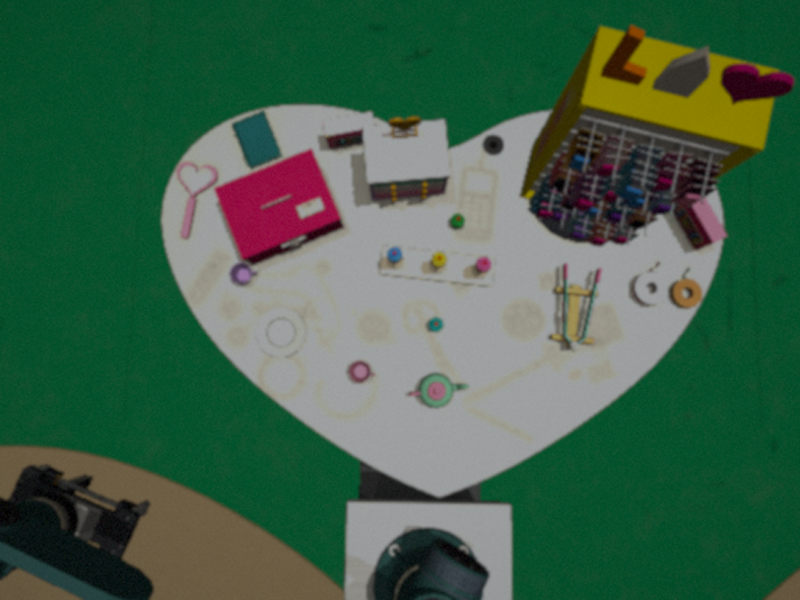

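View pics/side0.png

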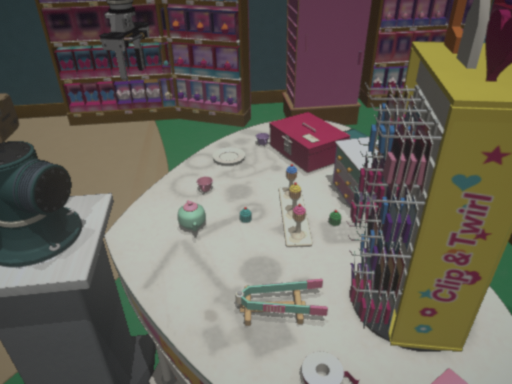

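The top view (800x600) shows three cupcakes on the cream stand: blue (394,256), yellow (438,259) and pink (483,265). The look-alikes are a green one at (457,221) and a turquoise one at (435,324), neither on the stand. The one I need has pink frosting and a cherry and sits on the right column, (483,265) in top and (299,213) in side. The tongs lie around (577,305) and the plate is at (281,332).

Run:
```python
from h import *
import pickle
a,b=pickle.load(open("s0.pkl","rb"))
def crop(s,u0,v0,w,h,k): return cv2.resize(s["image"][v0:v0+h,u0:u0+w],None,fx=k,fy=k,interpolation=cv2.INTER_CUBIC)
c1=crop(a,230,140,180,95,4); c2=crop(b,220,155,125,43*2,4)
c2=crop(b,220,155,180,50+0,4); c2=crop(b,200,190,180,50,4)
save("crop.png",np.vstack([c1,c2]))
H=cv2.cvtColor(a["image"],cv2.COLOR_RGB2HSV)
def blobs(s,lo,hi,box,minA=3):
    H=cv2.cvtColor(s["image"],cv2.COLOR_RGB2HSV);m=cv2.inRange(H,np.array(lo),np.array(hi))
    if lo[0]>hi[0]: m=cv2.inRange(H,np.array(lo),np.array([180]+list(hi[1:])))|cv2.inRange(H,np.array([0]+list(lo[1:])),np.array(hi))
    u0,v0,u1,v1=box; k=np.zeros_like(m);k[v0:v1,u0:u1]=m[v0:v1,u0:u1]
    n,l,st,c=cv2.connectedComponentsWithStats(k)
    return [(st[i,4],np.round(c[i],1),st[i,:4]) for i in range(1,n) if st[i,4]>=minA]
for nm,lo,hi,box,z in [("pink",(160,90,90),(5,255,255),(295,155,325,185),.085),("yel",(20,100,90),(35,255,255),(265,155,295,180),.085),("blue",(98,80,80),(120,255,255),(240,150,265,180),.085),("jaw/plates pink",(155,80,80),(8,255,255),(345,160,395,225),.04),("mint",(70,50,40),(95,255,255),(345,160,395,228),.04),("potlid",(150,60,80),(8,255,255),(260,235,300,260),.07),("cup_pink",(150,60,80),(8,255,255),(215,225,245,250),.028),("cup_pur",(125,50,60),(150,255,255),(140,160,170,190),.028)]:
    for A,c,bb in blobs(a,lo,hi,box): print(nm,A,c,bb,np.round(plane(a,*c,z),4))
    if 'pink' in nm[:4] or nm in("yel","blue"): pass
for A,c,bb in blobs(b,(150,70,80),(10,255,255),(270,160,345,330)): print("side",A,c,bb)
m=(a["image"].min(2)>0)
print("plate approx",plane(a,281*.64,332*.64,.012))
```

```text
pink 63 [309.  168.9] [305 165   9   9] [ 0.6056 -0.0939  0.085 ]
yel 65 [280.4 166.1] [276 162  10   9] [ 0.6125 -0.0095  0.085 ]
blue 55 [252.1 162.6] [248 158   9  10] [0.6216 0.0742 0.085 ]
jaw/plates pink 16 [361.5 173.5] [361 170   2   8] [ 0.6021 -0.2603  0.04  ]
jaw/plates pink 13 [382.2 176.2] [381 173   3   7] [ 0.5948 -0.3234  0.04  ]
mint 7 [361.6 181.3] [361 180   2   4] [ 0.578  -0.2603  0.04  ]
mint 53 [376.4 200.9] [371 182  11  37] [ 0.5187 -0.3043  0.04  ]
mint 13 [361.5 190.3] [361 187   2   8] [ 0.5503 -0.2596  0.04  ]
mint 14 [361.5 212.2] [361 206   4  13] [ 0.4836 -0.2586  0.04  ]
potlid 87 [278.9 249.7] [274 245  11  11] [ 0.3678 -0.0086  0.07  ]
potlid 11 [264.7 251.5] [262 251   6   2] [0.3619 0.0328 0.07  ]
cup_pink 127 [229.7 237.5] [224 232  13  13] [0.4005 0.139  0.028 ]
cup_pur 120 [153.9 174.7] [148 169  14  12] [0.5895 0.3789 0.028 ]
side 203 [317.8 163.8] [307 160  28  12]
side 4 [291.5 164.5] [291 164   2   2]
side 4 [295.  183.2] [294 183   3   2]
side 99 [298.8 210.1] [293 204  12  12]
side 4 [335.5 210.5] [335 210   2   2]
side 110 [314.4 283.1] [308 279  14   9]
side 13 [273.3 307.5] [271 306   5   5]
side 5 [278. 308.] [278 306   1   5]
side 14 [282.5 308.3] [281 306   4   6]
side 130 [318.2 309.9] [310 306  17   9]
plate approx [0.47480617 0.29685975 0.012     ]
```

View pics/crop.png

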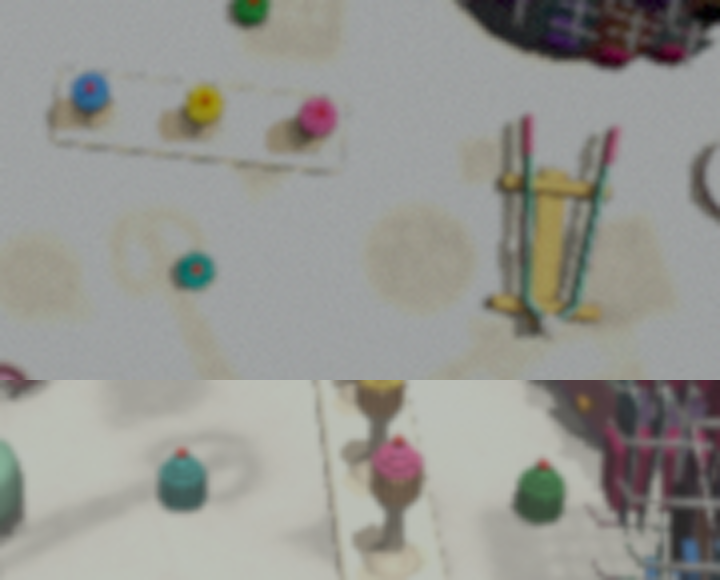

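The crop confirms that the cupcake at (318,117) on the end column has pink frosting; the turquoise and green ones stand on the counter. I'll move above the tongs next.

Emit:
apply_moves(moves=[[[-0.6, -0.63, 0, 0, 0], [-1.2, -1.26, 0, 0, 0], [-1.8, -1.9, 0, 0, 0], [-2.4, -2.5, 0, 0, 0], [-3.0, -3.15, 0, 0, 0], [-3.6, -3.8, 0, 0, 0], [-4.2, -4.4, 0, 0, 0], [-4.8, -5.05, 0, 0, 0], [-5.4, -5.7, 0, 0, 0], [-5.9, -6.3, 0, 0, 0]]])

```text
time: 1.35
tool_pos: [0.3602, 0.111, 0.4043]
ee_rot: [-3.141, -0.0, 2.771]
wrist_force: [0.5, -0.0, -0.8]
width: 0.0941
finger_force: 0.0
```

Emit:
apply_moves(moves=[[[-0.7, -0.74, 0, 0, 0], [-1.4, -1.5, 0, 0, 0], [-2.1, -2.2, 0, 0, 0], [-2.8, -3.0, 0, 0, 0], [-3.5, -3.7, 0, 0, 0], [-4.2, -4.5, 0, 0, 0], [-4.9, -5.2, 0, -0.5, 0], [-5.4, -5.7, 0.3, -1.0, 0], [-5.82, -6.22, 1.0, -1.46, 0], [-5.82, -6.22, 1.5, -1.46, 0]]])

```text
time: 2.6
tool_pos: [0.5189, -0.2847, 0.3266]
ee_rot: [3.14, -0.003, 3.024]
wrist_force: [-0.1, 0.5, -0.4]
width: 0.0941
finger_force: 0.0
```

Run:
```python
from h import *
o=telemetry.get_obs();print(o["time"],o["tool_pos"],o["ee_rot"],o["joint_positions"],o["width"])
w=snapshot("wrist"); save("w1.png",w["image"]); import pickle; pickle.dump(w,open("w1.pkl","wb"))
print(np.round(ray(w,w["cx"],w["cy"]),3))
for y in(.0,):
  X=[[.598,-.292,.04],[.5185,-.283,.04]]; print([proj(w,x) for x in X])
```

```text
2.6 [ 0.51887335 -0.28470512  0.32663705] [ 3.14043686e+00 -2.92111468e-03  3.02447902e+00] [-5.97538707e-01  2.07839432e-01  1.38937236e+00 -3.25140393e-04
  1.54750546e+00 -2.05121163e+00] 0.09409238193713981
[[ 0.439 -0.275  0.307]
 [ 0.266 -0.031 -0.963]]
[(np.float64(262.5217996277386), np.float64(282.303844441958)), (np.float64(262.2859338064978), np.float64(194.50763342872185))]
```

View pics/w1.png

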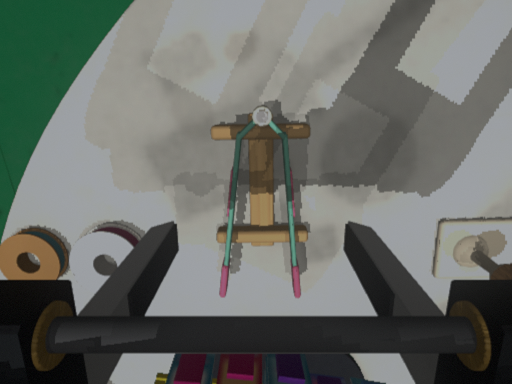

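The wrist view shows the tongs upright between the fingers: hinge pin at (262,116), jaw pads at (225,280) and (297,280), rest bars at rows 131 and 234.

Run:
```python
from h import *
import pickle
w=pickle.load(open("w1.pkl","rb"))
H=cv2.cvtColor(w["image"],cv2.COLOR_RGB2HSV)
m=cv2.inRange(H,np.array((155,80,80)),np.array((180,255,255)));m[:,:200]=0;m[:,320:]=0;m[:180]=0;m[310:]=0
n,l,st,c=cv2.connectedComponentsWithStats(m)
P=[]
for i in range(1,n):
    if st[i,4]>20:
        p=plane(w,*c[i],.036);P.append(p);print(st[i],c[i],p)
mi=cv2.inRange(H,np.array((70,50,40)),np.array((95,255,255)));mi[:,:215]=0;mi[:,310:]=0;mi[:110]=0;mi[300:]=0
for lo,hi in((160,175),(205,220),(240,255)):
    ys,xs=np.nonzero(mi[lo:hi]); L=xs[xs<261].mean();R=xs[xs>261].mean();v=(lo+hi)/2
    print(v,L,R,plane(w,(L+R)/2,v,.036), plane(w,L,v,.038),plane(w,R,v,.038))
h=plane(w,262,116.5,.04);print("hinge",h)
for v in(131,234): print("bar",plane(w,261.5,v,.018))
```

```text
[227 193   3  23  35] [228.17142857 205.45714286] [ 0.52581132 -0.31234876  0.036     ]
[292 196   3  21  33] [293.15151515 206.57575758] [ 0.53307547 -0.25883355  0.036     ]
[220 265   9  32 195] [223.62051282 280.64615385] [ 0.59472267 -0.32626139  0.036     ]
[292 266   8  32 194] [295.84020619 280.87628866] [ 0.60241026 -0.26278666  0.036     ]
167.5 235.53246753246754 286.5974025974026 [ 0.4970264  -0.28148211  0.036     ] [ 0.49422306 -0.30171044  0.038     ] [ 0.4989774  -0.26115944  0.038     ]
212.5 231.02985074626866 289.9428571428571 [ 0.53509033 -0.28641392  0.036     ] [ 0.53153661 -0.3105905   0.038     ] [ 0.53722981 -0.26206934  0.038     ]
247.5 227.55714285714285 292.67605633802816 [ 0.56671773 -0.29044215  0.036     ] [ 0.562535   -0.31794208  0.038     ] [ 0.56901933 -0.26271393  0.038     ]
hinge [ 0.45681839 -0.27607579  0.04      ]
bar [ 0.47001045 -0.27792917  0.018     ]
bar [ 0.56207106 -0.28864848  0.018     ]
```

Emit:
apply_moves(moves=[[[0.01, 0, 0.5, 0, 0], [0.02, 0, 1.0, 0, 0], [0.02, 0, 1.5, 0, 0], [0.02, 0, 1.9, 0, 0], [0.02, 0, 2.2, 0, 0], [0.02, 0, 2.36, 0, 0], [0.02, 0, 2.36, 0, 0], [0.02, 0, 2.36, 0, 0.3], [0.02, 0, 2.36, 0, 0.4], [0.02, 0, 2.36, 0, 0.44]]])

```text
time: 3.9
tool_pos: [0.5181, -0.2826, 0.2122]
ee_rot: [-3.141, 0.001, 3.027]
wrist_force: [-0.6, 0.2, 0.3]
width: 0.0673
finger_force: 0.0
```

Emit:
apply_moves(moves=[[[0, 0, 0, 0, 0.46], [0, 0, 0, 0, 0.48], [0, 0, 0, 0, 0.48], [0, 0, 0, 0, 0.48], [0, 0, 0, 0, 0.48], [0, 0, 0, 0, 0.48]]])

```text
time: 4.65
tool_pos: [0.518, -0.2827, 0.2119]
ee_rot: [-3.141, 0.0, 3.027]
wrist_force: [-0.4, 0.1, 1.8]
width: 0.0492
finger_force: 7.4
```

Run:
```python
from h import *
o=telemetry.get_obs();print({k:np.round(o[k],4) for k in("time","tool_pos","ee_rot","width","finger_force","wrist_force")})
w=snapshot("wrist"); save("w2.png",w["image"])
```

```text
{'time': np.float64(4.65), 'tool_pos': array([ 0.518 , -0.2827,  0.2119]), 'ee_rot': array([-3.1413e+00,  4.0000e-04,  3.0265e+00]), 'width': np.float64(0.0492), 'finger_force': np.float64(7.4024), 'wrist_force': array([-0.4007,  0.1007,  1.841 ])}
```

View pics/w2.png

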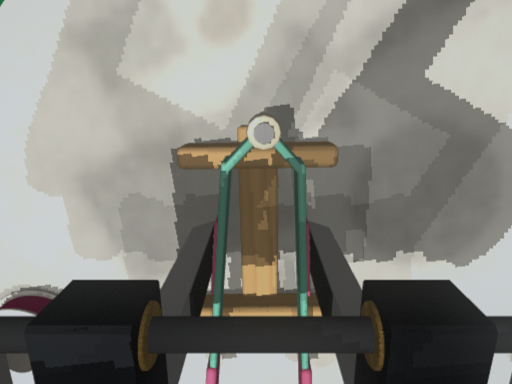

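The gripper holds the tongs at the grip plates: 49 mm wide, 7.4 N, with the hinge pin centred at (264,132). Next I lift gently.

Emit:
apply_moves(moves=[[[0, 0, -0.1, 0, 0.48], [0, 0, -0.25, 0, 0.48], [0, 0, -0.5, 0, 0.48], [0, 0, -0.8, 0, 0.48], [0, 0, -1.1, 0, 0.48], [0, 0, -1.4, 0, 0.48], [0, 0, -1.7, 0, 0.48], [0, 0, -1.9, 0, 0.48], [0, 0, -2.0, 0, 0.48], [0, 0, -2.0, 0, 0.48]]])

```text
time: 5.95
tool_pos: [0.5179, -0.2825, 0.3118]
ee_rot: [-3.142, 0.0, 3.027]
wrist_force: [-0.0, -0.4, -0.3]
width: 0.0492
finger_force: 6.8
```

Emit:
apply_moves(moves=[[[0.1, 0.2, 0, 0, 0.48], [0.3, 0.6, 0, 0, 0.48], [0.5, 1.1, 0, 0, 0.48], [0.7, 1.6, 0, 0, 0.48], [0.9, 2.1, 0, 0, 0.48], [1.1, 2.6, 0, 0, 0.48], [1.3, 3.1, 0, 0, 0.48], [1.5, 3.5, 0, 0, 0.48], [1.65, 3.8, 0, 0, 0.48], [1.71, 3.95, 0, 0, 0.48]]])

```text
time: 7.2
tool_pos: [0.4553, -0.0757, 0.3116]
ee_rot: [-3.141, 0.0, 3.027]
wrist_force: [-0.6, -1.2, -1.5]
width: 0.0493
finger_force: 6.8
```

Emit:
apply_moves(moves=[[[0, 0, 0.1, 0, 0.48], [0, 0, 0.3, 0, 0.48], [0, 0, 0.6, 0, 0.48], [0, 0, 0.9, 0, 0.48], [0, 0, 1.1, 0, 0.48], [0, 0, 1.14, 0, 0.48], [0, 0, 1.14, 0, 0.48], [0, 0, 1.14, 0, 0.48]]])

```text
time: 8.2
tool_pos: [0.4559, -0.0766, 0.2553]
ee_rot: [-3.141, 0.001, 3.027]
wrist_force: [-0.1, 0.6, 0.1]
width: 0.049
finger_force: 6.8
```

Run:
```python
from h import *
import pickle
o=telemetry.get_obs();print({k:np.round(o[k],4) for k in("time","tool_pos","ee_rot","width","finger_force","wrist_force")})
a=snapshot("top");b=snapshot("side");pickle.dump((a,b),open("s1.pkl","wb"))
c1=cv2.resize(a["image"][130:230,230:370],None,fx=4,fy=4,interpolation=cv2.INTER_CUBIC)
c2=cv2.resize(b["image"][150:250,200:340],None,fx=4,fy=4,interpolation=cv2.INTER_CUBIC)
save("c3.png",cv2.resize(np.vstack([c1,c2]),None,fx=.74,fy=.74))
```

```text
{'time': np.float64(8.2), 'tool_pos': array([ 0.4559, -0.0766,  0.2553]), 'ee_rot': array([-3.1414e+00,  1.4000e-03,  3.0267e+00]), 'width': np.float64(0.049), 'finger_force': np.float64(6.7904), 'wrist_force': array([-0.109,  0.647,  0.073])}
```

View pics/c3.png

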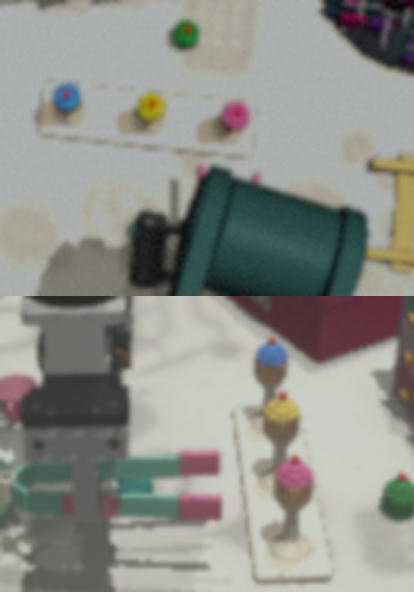

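The tongs are level and held, and the open jaws (side-crop pads at (198,462) and (200,506)) point at the pink cupcake, (293,475), which stands clear ahead of them. I'll measure the alignment now.

Run:
```python
from h import *
import pickle
a,b=pickle.load(open("s1.pkl","rb"))
def bl(s,box,lo=(155,70,70)):
    H=cv2.cvtColor(s["image"],cv2.COLOR_RGB2HSV);m=cv2.inRange(H,np.array(lo),np.array((180,255,255)))
    u0,v0,u1,v1=box;k=np.zeros_like(m);k[v0:v1,u0:u1]=m[v0:v1,u0:u1]
    n,l,st,c=cv2.connectedComponentsWithStats(k)
    return [(st[i],c[i]) for i in range(1,n) if st[i,4]>5]
ps=bl(b,(255,195,278,235)); 
for st,c in ps: print("side pad",st,c)
def tri(p,q):
    o1,d1=ray(a,*p);o2,d2=ray(b,*q);s=np.linalg.lstsq(np.c_[d1,-d2],o2-o1,rcond=None)[0]
    return (o1+s[0]*d1+o2+s[1]*d2)/2,np.linalg.norm(o1+s[0]*d1-o2-s[1]*d2)
yaw=3.0267-np.pi; e=np.array([np.cos(yaw),np.sin(yaw),0]);n=np.array([-e[1],e[0],0]);T=np.array([.4559,-.0766,.0613])
for st,c in ps:
    for lat in(-.03,.0245,):  # ray met with vertical plane of the pad's visible face
        o,d=ray(b,*c);s=(lat-(o-T)@n)/(d@n);X=o+s*d;print(lat,np.round([(X-T)@e,(X-T)@n,X[2]],4))
for st,c in bl(a,(290,175,330,195)): 
    X=plane(a,*c,.083);print("top tip",st,c,X,(X-T)@e,(X-T)@n)
# cupcake
t=[c for st,c in bl(a,(300,155,325,183)) if st[4]>25];q=[c for st,c in bl(b,(285,195,312,222)) if st[4]>25]
print(t,q); C,err=tri(t[0],q[0]);print("cup",C,err,"fwd/lat",(C-T)@e,(C-T)@n); P=plane(a,*t[0],.088);print(P,(P-T)@e,(P-T)@n)
Hb=[plane(b,*q[0],z) for z in(.086,.088,.09)];print(np.round([((x-T)@e,(x-T)@n) for x in Hb],4))
```

```text
side pad [261 203  13   7  81] [267.         205.87654321]
side pad [261 217  13   8  95] [266.81052632 220.83157895]
-0.03 [ 0.0813 -0.03    0.1139]
0.0245 [0.0829 0.0245 0.0739]
-0.03 [ 0.0809 -0.03    0.0743]
0.0245 [0.0825 0.0245 0.0311]
top tip [297 187   2   3   6] [297.5 188. ] [ 0.54845787 -0.06052021  0.083     ] 0.09010425882922198 0.02658461167835778
[array([308.97058824, 168.94117647])] [array([298.61538462, 209.96703297])]
cup [ 0.60633716 -0.09450258  0.07972226] 0.00011200755866023259 fwd/lat 0.15149769451833947 -0.0005384225597319866
[ 0.60490253 -0.09344382  0.088     ] 0.14995115099894737 0.00034888618223186883
[[ 0.1504 -0.0089]
 [ 0.1501 -0.0116]
 [ 0.1497 -0.0142]]
```

Emit:
apply_moves(moves=[[[-0.1, 0, 0, 0, 0.48], [-0.3, 0, 0, 0, 0.48], [-0.5, 0, 0, 0, 0.48], [-0.7, 0, 0, 0, 0.48], [-0.9, 0, 0, 0, 0.48], [-1.1, 0, 0, 0, 0.48], [-1.25, 0, 0, 0, 0.48], [-1.38, 0, 0, 0, 0.48], [-1.38, 0, 0, 0, 0.48], [-1.38, 0, 0, 0, 0.48]]])

```text
time: 9.55
tool_pos: [0.524, -0.0844, 0.2546]
ee_rot: [3.141, -0.0, 3.027]
wrist_force: [-0.5, -0.1, -0.7]
width: 0.0491
finger_force: 6.8
```

Run:
```python
from h import *
o=telemetry.get_obs();print({k:np.round(o[k],4) for k in("time","tool_pos","ee_rot","width","finger_force","wrist_force")})
a=snapshot("top");b=snapshot("side")
c1=cv2.resize(a["image"][130:190,270:350],None,fx=5,fy=5,interpolation=cv2.INTER_CUBIC)
c2=cv2.resize(b["image"][180:240,250:330],None,fx=5,fy=5,interpolation=cv2.INTER_CUBIC)
save("c4.png",np.hstack([c1,c2]))
```

```text
{'time': np.float64(9.55), 'tool_pos': array([ 0.524 , -0.0844,  0.2546]), 'ee_rot': array([ 3.1415e+00, -3.0000e-04,  3.0266e+00]), 'width': np.float64(0.0491), 'finger_force': np.float64(6.7903), 'wrist_force': array([-0.5111, -0.1231, -0.7293])}
```

View pics/c4.png

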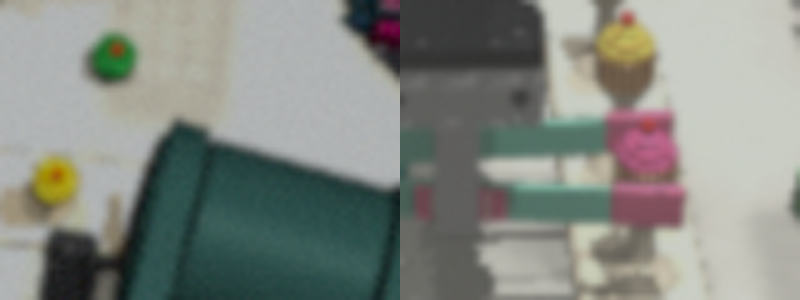

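The side crop shows the pink cupcake at (647,150), standing between the two pads (609–685) and centred along them. I'll close slowly.

Emit:
apply_moves(moves=[[[0, 0, 0, 0, 0.5], [0, 0, 0, 0, 0.52], [0, 0, 0, 0, 0.54], [0, 0, 0, 0, 0.55], [0, 0, 0, 0, 0.56], [0, 0, 0, 0, 0.57], [0, 0, 0, 0, 0.58], [0, 0, 0, 0, 0.59], [0, 0, 0, 0, 0.6], [0, 0, 0, 0, 0.62]]])

```text
time: 10.9
tool_pos: [0.5242, -0.0845, 0.2546]
ee_rot: [3.142, 0.0, 3.027]
wrist_force: [-0.8, 0.2, -0.1]
width: 0.04
finger_force: 29.9
```

Emit:
apply_moves(moves=[[[0, 0, 0, 0, 0.64], [0, 0, 0, 0, 0.66], [0, 0, 0, 0, 0.66], [0, 0, 0, 0, 0.66]]])

```text
time: 11.4
tool_pos: [0.5242, -0.0844, 0.2547]
ee_rot: [3.141, -0.0, 3.027]
wrist_force: [-1.0, 0.1, -0.7]
width: 0.0401
finger_force: 29.9
```

Emit:
apply_moves(moves=[[[0, 0, -0.1, 0, 0.66], [0, 0, -0.25, 0, 0.66], [0, 0, -0.5, 0, 0.66], [0, 0, -0.8, 0, 0.66], [0, 0, -1.1, 0, 0.66], [0, 0, -1.4, 0, 0.66], [0, 0, -1.7, 0, 0.66], [0, 0, -1.9, 0, 0.66], [0, 0, -2.0, 0, 0.66], [0, 0, -2.0, 0, 0.66]]])

```text
time: 12.65
tool_pos: [0.5242, -0.0845, 0.3548]
ee_rot: [3.141, 0.0, 3.027]
wrist_force: [0.3, 0.0, -1.1]
width: 0.04
finger_force: 29.9
```

Run:
```python
from h import *
o=telemetry.get_obs();print({k:np.round(o[k],4) for k in("time","tool_pos","width","finger_force")})
a=snapshot("top");b=snapshot("side")
c1=cv2.resize(a["image"][170:250,140:230],None,fx=4,fy=4,interpolation=cv2.INTER_CUBIC)
c2=cv2.resize(b["image"][120:200,200:320],None,fx=3.333,fy=4,interpolation=cv2.INTER_CUBIC)
save("c5.png",np.hstack([c1,c2]))
print("plate side",plane(b,229,157,.012))
```

```text
{'time': np.float64(12.65), 'tool_pos': array([ 0.5242, -0.0845,  0.3548]), 'width': np.float64(0.04), 'finger_force': np.float64(29.9086)}
plate side [0.47619335 0.28311662 0.012     ]
```

View pics/c5.png

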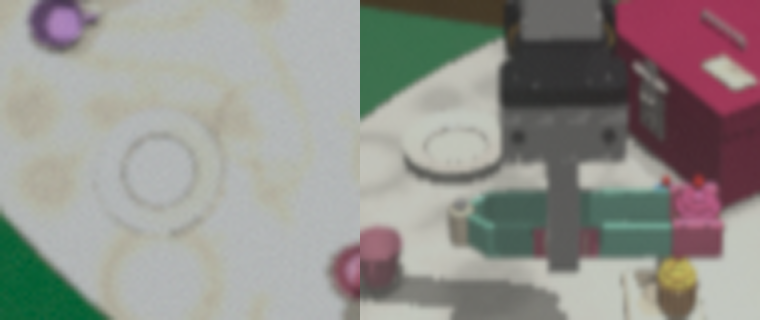

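The pink cupcake is held in the jaws at (697,205), clear of the stand, and the plate centre in the top crop is (160,170), which puts it at (0.475, 0.297) m. Next I carry it there.

Emit:
apply_moves(moves=[[[0.1, 0.2, 0, 0, 0.66], [0.3, 0.6, 0, 0, 0.66], [0.5, 1.0, 0, 0, 0.66], [0.7, 1.4, 0, 0, 0.66], [0.9, 1.8, 0, 0, 0.66], [1.1, 2.2, 0, 0, 0.66], [1.3, 2.6, 0, 0, 0.66], [1.5, 3.0, 0, 0, 0.66], [1.65, 3.3, 0, 0, 0.66], [1.74, 3.5, 0, 0, 0.66]]])

```text
time: 14.0
tool_pos: [0.4571, 0.1006, 0.3547]
ee_rot: [3.141, 0.0, 3.028]
wrist_force: [0.1, -0.4, -1.1]
width: 0.04
finger_force: 29.9
```

Emit:
apply_moves(moves=[[[0.1, 0.2, 0, 0, 0.66], [0.3, 0.6, 0, 0, 0.66], [0.5, 1.1, 0, 0, 0.66], [0.7, 1.6, 0, 0, 0.66], [0.9, 2.1, 0, 0, 0.66], [1.1, 2.6, 0, 0, 0.66], [1.3, 3.1, 0, 0, 0.66], [1.5, 3.5, 0, 0, 0.66], [1.65, 3.8, 0, 0, 0.66], [1.74, 3.97, 0, 0, 0.66]]])

```text
time: 15.25
tool_pos: [0.394, 0.3072, 0.3546]
ee_rot: [-3.141, -0.0, 3.027]
wrist_force: [-0.8, 0.1, -0.5]
width: 0.04
finger_force: 29.9
```

Emit:
apply_moves(moves=[[[0, 0, 0, 0, 0.66], [0, 0, 0, 0, 0.66], [0, 0, 0, 0, 0.66], [0, 0, 0, 0, 0.66]]])

```text
time: 15.75
tool_pos: [0.3944, 0.3062, 0.3548]
ee_rot: [3.141, 0.0, 3.026]
wrist_force: [0.5, -0.4, -0.9]
width: 0.0398
finger_force: 29.9
```

Run:
```python
from h import *
o=telemetry.get_obs();print({k:np.round(o[k],4) for k in("time","tool_pos","width","finger_force","ee_rot")},np.abs(o["qvel"]).max())
a=snapshot("top");b=snapshot("side")
c1=cv2.resize(a["image"][150:260,120:340],None,fx=2,fy=2,interpolation=cv2.INTER_CUBIC)
c2=cv2.resize(b["image"][70:235,130:350],None,fx=2,fy=2,interpolation=cv2.INTER_CUBIC)
save("c6.png",np.vstack([c1,c2]))
for s,z in((a,.08),):
  H=cv2.cvtColor(s["image"],cv2.COLOR_RGB2HSV);m=cv2.inRange(H,np.array((155,80,80)),np.array((180,255,255)));n,l,st,c=cv2.connectedComponentsWithStats(m[185:240,150:215])
  for i in range(1,n):
    if st[i,4]>5: print(st[i],plane(s,c[i][0]+150,c[i][1]+185,.19))
```

```text
{'time': np.float64(15.75), 'tool_pos': array([0.3944, 0.3062, 0.3548]), 'width': np.float64(0.0398), 'finger_force': np.float64(29.9087), 'ee_rot': array([3.1415e+00, 1.0000e-04, 3.0259e+00])} 0.004793439203247574
[ 10  18  17  12 145] [0.47510422 0.29165495 0.19      ]
```

View pics/c6.png

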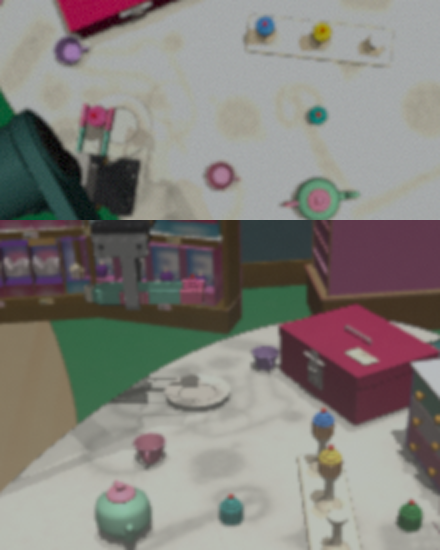

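The cupcake hangs in the closed tongs at (97,116) in the top crop, about 5 mm from the plate centre in plan. The other cupcakes, the teapot and the cups are standing, and the arm is still, so I hand in the job.

```bash
python3 -c "
from bench import ticket
print(ticket.close_job())"
```

```text
the job is handed in; nothing more can be done
None
```

I've handed in the job: the pink cupcake is held still in the closed tongs, about 5 mm from the plate's centre and with its underside about 16 cm above the counter; no verdict was returned.

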